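# Pack two spare-part kits for dispatch

### The arm

A 6-joint arm with a two-finger parallel gripper is mounted at the origin on the work surface. World frame = base frame: x ahead of the robot, y to its left, z up, the work surface at z = 0. Lengths are in m, angles in rad, forces in N, time in s.
With the tool pointing down it reaches from about 0.4 to 0.825 m from the base axis. Payload 7 kg.
Tool frame: the origin (TCP) lies between the finger pads; the fingertips stand 8 mm ahead of it and the grasp point (between the pads) lies 11 mm behind it (arm.finger_overhang is the distance from the TCP to the fingertips, in m); z points along the fingers, y is the line along which they close (so a half turn about z gives the same grasp; the last joint's range is limited). The gripper opens to 88 mm and grips with 3 to 60 N. Pads are 19 mm wide; open, the fingers measure 130 mm over their backs; the gripper's body (78 mm by 193 mm) begins 47 mm behind the grasp point.
Start: joints at [1.605, 0.359, 0.012, 0, -1.224, -0.288], TCP at [0.169, 0.653, 0.235] pointing down, gripper open.
Joint ranges: [-3.07, 3.07], [-1.43, 2.12], [-1.02, 1.25], [-3.03, 1.67], [-3.05, -0], [-3.03, 3.03]. Speed limits (rad/s): [2.39, 2.39, 3.01, 3.14, 3.14, 3.14].

### API

Orientations are given as [roll, pitch, yaw] about the fixed x, y, z axes, in that order (R = Rz(yaw) Ry(pitch) Rx(roll)).
In Python, from station import arm gives the robot as it stands.
- The arm moves only by the tool move_arm, never from a script. Its argument "rows" is text: rows parted by semicolons, each of 7 numbers parted by spaces: the turn, a rotation vector about the tool's x, y, z in degrees, then the shift along the tool's x, y, z in m, then the finger opening in m, from 0 to 0.0876. A call has 1 to 8 rows; each row shifts and turns the commanded pose from where the row before left it, along the tool's axes as they then stand; what a row does not reach is not made up. A row lasts 1/8 s, in which the tool goes at most 62.5 mm and 10.7 degrees, less where a joint would pass 70% of its speed; a pose out of reach is approached as far as the arm can. A call is refused whole if a number of a shift passes 0.0625 or a number of a turn 10.7, either way. A call with a gripper value outside its range is refused whole. The fingers move at their own pace and stop on an object; "squeeze" is the grip in N (left out, the last holds). Time passes only in rows, so rows that do not move let the fingers close. It gives the time, the measured TCP pose, the force, the opening and the grip force at its end, in the units of the state.
- arm.get_state(): the state, without advancing time (a new reading comes with each control period).
- arm.grab_frame(name): name is "scene" or "top"; returns (picture, depth): 420x560x3 uint8, blue, green, red; 420x560 float32, m along the optical axis (not along the pixel's ray), 0 where there is no reading.
- arm.camera_model(name): a dict with "mtx" (3x3 intrinsics, pixels), "k1" (the pictures are not rectified: a ray, as slopes to the right and down, at radius r is drawn at 1 + k1 r^2 times it, then the intrinsics apply), "camera_from_world" (4x4, takes a point from world to camera coordinates). Camera axes: x right, y down, z forward; pixel columns grow to the right and rows downward; lengths in m; the calibration is good to about 2 mm. A picture is of the moment at which its call begins. camera_model takes no time and is no camera call.
- arm.job_done(): hands the job in; it is judged then, once.
The state is a dict: "t": time; "q": joint angles; "qd": joint speeds; "joint_efforts": joint torques, N m; "eef_pos": TCP position; "ee_rot": TCP orientation; "force": force on the tool from outside, world axes, zero at the start; "moment": the same for the moment, N m; "width": finger opening in m; "gripper_force": force on a finger pad.
Only numpy, scipy, OpenCV 4.12 (cv2) and the standard library are available. Lean on these libraries where they do the work, as an engineer would, in place of code of your own. Each camera call takes 0.05 s, during which the arm holds its last target. There are 200 camera calls.

### The job

Make up two spare-part kits in their card trays: the long tray gets the steel roller, lying in the long slot, and the large bearing, flat in the square pocket; the short tray gets the small bearing and the black knob, one in each pocket (either way round), bearing flat and knob standing on its foot, all resting on the floor of their slots and pockets. The roller sits under the rigid upper jaws of a spring-clip holder: draw it out sideways through the open side of the clips, not straight up. The hexagon nut is not in either kit: leave it where it is.

Things in the scene. Friction and masses are not known exactly. Their poses are not given: they have to be found in the camera images.
- roller: Steel cylinder, 28 mm diameter, 120 mm long, 0.15 kg. Origin at its centre; y is its long axis. It starts level in the clip holder, centre 48 mm above the table; grip it midway between the clips. A pull of 5 to 12 N towards the holder's -x makes the sprung leaves give way; after 40 mm it is free of the clips and can be lifted. The rigid upper jaws block it from being lifted straight up.
- clip: Fixed blue holder, base 60 x 130 x 8 mm. Origin on the table under the roller's centre. Two C clips, 12 mm wide, at y = -45 and +45 mm hold the roller along y; between them (78 mm) it is free all round. Each has a rigid back at +x, a rigid upper jaw over the roller (top at 68 mm) and below a sprung leaf, its lip 4 mm above the roller's underside, at the open side, which faces -x.
- large_bearing: Steel ball bearing ring lying flat, 52 mm outside diameter, bore 24 mm, 20 mm high, 0.16 kg. Origin at the centre of its underside, z up.
- small_bearing: Steel ball bearing ring lying flat, 38 mm outside diameter, bore 16 mm, 20 mm high, 0.09 kg. Origin at the centre of its underside, z up.
- knob: Clamping knob standing on its foot: steel disc foot 38 mm diameter, 9 mm high, and on it a black plastic bar, 20 mm wide along its x, 54 mm long along its y, from 9 to 31 mm height; 0.08 kg. Origin at the centre of its underside, z up.
- nut: Large steel hexagon nut lying flat, 46 mm across flats, 24 mm high, 0.22 kg, among the stock. It stays where it is. Origin at the centre of its underside.
- long_tray: Long card tray, fixed, 90 mm (x) by 248 mm (y), 14 mm high, white with brown edges and recess floors. Origin at the centre of its underside. Two recesses 6 mm deep (floor 8 mm above the table): a slot 44 mm (x) by 150 mm (y) centred at x = 0, y = -38 mm for the roller, and a square pocket 68 x 68 mm centred at x = 0, y = +79 mm.
- short_tray: Short card tray fixed to the table, 90 mm (its x) by 166 mm (its y), 14 mm high, same look. Origin at the centre of its underside. Two square pockets 68 x 68 mm, 6 mm deep (floor 8 mm above the table), centred at x = 0, y = -38 mm and x = 0, y = +38 mm.
There are look-alikes about, which are no part of the job. Of the things that look like the roller, the middle-sized one is meant. Leave any turquoise look-alike of the small_bearing alone.

How it is judged:
By the outcome, as a careful person would: the job done as asked, in the order asked, and still so for the second after the job is handed in, with the robot touching nothing.
It also fails if it takes over 102 s, if anything falls off the work surface, if the arm or the gripper's body presses on something with over 40 N, if the wrist force passes 120 N, or if a joint passes its speed limit or range.

## Working session

There is one attempt and no reset: what is moved stays moved. The work goes in short steps, Python scripts to look and compute and a tool call to move; the robot and the scene stay as the last step left them, time stands still between calls to the robot, and variables do not carry over. Pictures are saved under pics/ and viewed, at most 14 in all, crops included, and the job is handed in when it is done.

Besides the shell and the picture viewer there is one more tool, called after "Call:" as name(argument=value, ...) on one line, values as JSON. move_arm: Moves the arm, as the interface text tells. Its arguments: {"type":"object","properties":{"rows":{"type":"string"},"squeeze":{"type":"number"}},"required":["rows"]}

```bash
ls; mkdir -p pics
cat > h.py <<'E'
import numpy as np, cv2
from station import arm
def grab(n):
    im,d=arm.grab_frame(n); np.savez(f'{n}.npz',im=im,d=d); return im,d
def world(n,d):
    "world xyz of each pixel"
    m=arm.camera_model(n); K=np.array(m['mtx']); T=np.linalg.inv(np.array(m['camera_from_world']))
    v,u=np.mgrid[:d.shape[0],:d.shape[1]]
    p=np.stack([(u-K[0,2])/K[0,0],(v-K[1,2])/K[1,1]],-1); q=p.copy()
    for _ in range(8): q=p/(1+m['k1']*(q**2).sum(-1,keepdims=True))
    c=np.concatenate([q*d[...,None],d[...,None]],-1)
    return c@T[:3,:3].T+T[:3,3]
def load(n):
    z=np.load(f'{n}.npz'); return z['im'],z['d']
E
python3 - <<'E'
from h import *
for n in('scene','top'):
    im,d=grab(n); cv2.imwrite(f'pics/{n}0.png',im)
    m=arm.camera_model(n); print(n,np.linalg.inv(np.array(m['camera_from_world'])).round(3).tolist(),(d==0).mean())
s=arm.get_state(); print({k:np.round(v,3).tolist() for k,v in s.items()})
E
```

```text
pics
scene [[0.448, 0.665, -0.597, 1.014], [0.894, -0.334, 0.299, -0.31], [-0.0, -0.668, -0.744, 0.72], [0.0, 0.0, 0.0, 1.0]] 0.0039880952380952385
top [[0.029, -0.987, 0.157, 0.364], [-0.999, -0.026, 0.022, -0.045], [-0.017, -0.157, -0.987, 0.963], [0.0, 0.0, 0.0, 1.0]] 0.004060374149659864
{'t': 0.1, 'q': [1.605, 0.359, 0.011, -0.0, -1.224, -0.288], 'qd': [0.002, -0.001, 0.002, -0.0, -0.001, -0.0], 'joint_efforts': [-0.001, -58.417, 29.374, 7.015, 0.01, -0.0], 'eef_pos': [0.169, 0.653, 0.234], 'ee_rot': [3.14, -0.0, -0.254], 'force': [-0.335, 0.014, -0.803], 'moment': [0.002, -0.01, -0.004], 'gripper_force': 0.0, 'width': 0.087}
```

View pics/top0.png

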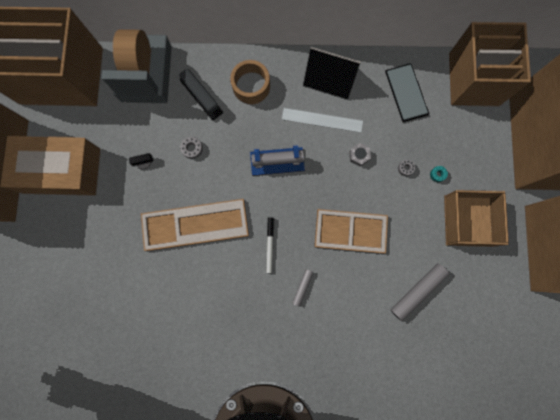

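View pics/scene0.png

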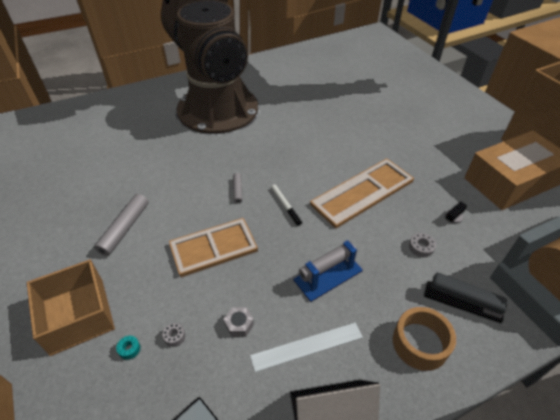

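The top view shows the clip and roller at (278,158). Roller look-alikes are a thin bar at (303,288) and a big tube at (420,290), so the one in the clip is the middle size. The large bearing is at (191,148), the small steel bearing at (407,168) and its turquoise look-alike at (439,174). The nut is at (360,154) and the knob at (140,159). The long tray is at (195,225) with its square pocket to the left, and the short tray is at (352,232). I'll check with an enlarged crop and measure.

```bash
cat > meas.py <<'E'
from h import *
T={'roller/clip':(278,158),'large_b':(191,148),'small_b':(407,168),'turq':(439,174),'knob':(140,159),'nut':(360,154),'long':(195,225),'short':(352,232),'thin':(303,288),'fat':(420,290)}
im,d=load('top'); W=world('top',d); W2=world('scene',load('scene')[1])
m=(W[...,2]>0.007).astype(np.uint8)
n,lab,st,ce=cv2.connectedComponentsWithStats(m)
def rect(p):
    (c,s,a)=cv2.minAreaRect((p[:,:2]*1000).astype(np.float32)); return np.round(c,1),np.round(s,1),round(a,1)
for k,(u,v) in T.items():
    y,x=np.mgrid[v-14:v+15,u-14:u+15]; w=np.bincount(lab[y,x].ravel(),minlength=n); w[0]=0; l=w.argmax()
    P=W[lab==l]; c=rect(P); print(k,'top',len(P),*c,'zmax %.4f'%np.percentile(P[:,2],98))
    R=np.hypot(W2[...,0]-c[0][0]/1e3,W2[...,1]-c[0][1]/1e3)<max(c[1])/2e3+.012
    Q=W2[R&(W2[...,2]>0.007)]; print('    scene',len(Q),*rect(Q),'zmax %.4f'%np.percentile(Q[:,2],98))
E
python3 meas.py
python3 - <<'E'
from h import *
a=load('scene')[0]; b=load('top')[0]
z=lambda i,u,v,w,h,s:cv2.resize(i[v:v+h,u:u+w],None,fx=s,fy=s,interpolation=3)
A=z(a,150,210,300,150,2.66); B=z(b,120,120,330,130,2.42)
H=max(A.shape[1],B.shape[1]); A,B=[cv2.copyMakeBorder(i,0,0,0,H-i.shape[1],0) for i in(A,B)]
o=np.vstack([A,B])[:600]; o=np.clip(o*1.6,0,255).astype(np.uint8); print(o.shape); cv2.imwrite('pics/crop1.png',cv2.resize(o,(min(800,H),min(600,o.shape[0]))))
E
```

```text
roller/clip top 1190 [514.8 -27.7] [302.8 129.6] 7.2 zmax 0.0697
    scene 4488 [514.4 -38.7] [307.2 294.5] 56.8 zmax 0.0678
large_b top 318 [531.1  76.2] [409.1  50.3] 43.0 zmax 0.0237
    scene 5734 [540.2  67.7] [419.9 316.7] 78.9 zmax 0.0675
small_b top 191 [ 494.4 -197.8] [ 36.9 399.7] 45.7 zmax 0.0248
    scene 5058 [ 485.6 -182. ] [383.5 383.9] 7.2 zmax 0.0620
turq top 208 [ 611.4 -400.7] [36.  37.6] 46.1 zmax 0.0246
    scene 423 [ 612.  -400.1] [37.5 38.3] 39.3 zmax 0.0228
knob top 276 [512.2 138.4] [468.5  49.6] 57.2 zmax 0.0354
    scene 5957 [572.8 140.9] [418.  368.6] 81.6 zmax 0.0674
nut top 359 [ 526.2 -124.9] [ 51.7 357.3] 55.5 zmax 0.0286
    scene 5426 [ 519.  -101.7] [339.9 332.1] 14.8 zmax 0.0670
long top 3649 [466.4 127.1] [368.  157.1] 82.4 zmax 0.0174
    scene 3571 [523.1 139.1] [331.9 270.8] 81.6 zmax 0.0633
short top 2535 [ 459.2 -155.7] [133.4 259.2] 13.3 zmax 0.0176
    scene 2895 [ 424.3 -174.9] [193.4 186. ] 86.4 zmax 0.0181
thin top 320 [339.6 -64.6] [54.4 84.8] 69.0 zmax 0.0227
    scene 242 [335.1 -78.2] [19.4 87.7] 69.4 zmax 0.0225
fat top 1128 [ 321.2 -232.3] [122.6 364.5] 5.6 zmax 0.0389
    scene 3833 [ 395.5 -238.6] [348.  235.5] 84.9 zmax 0.0361
(600, 799, 3)
```

View pics/crop1.png

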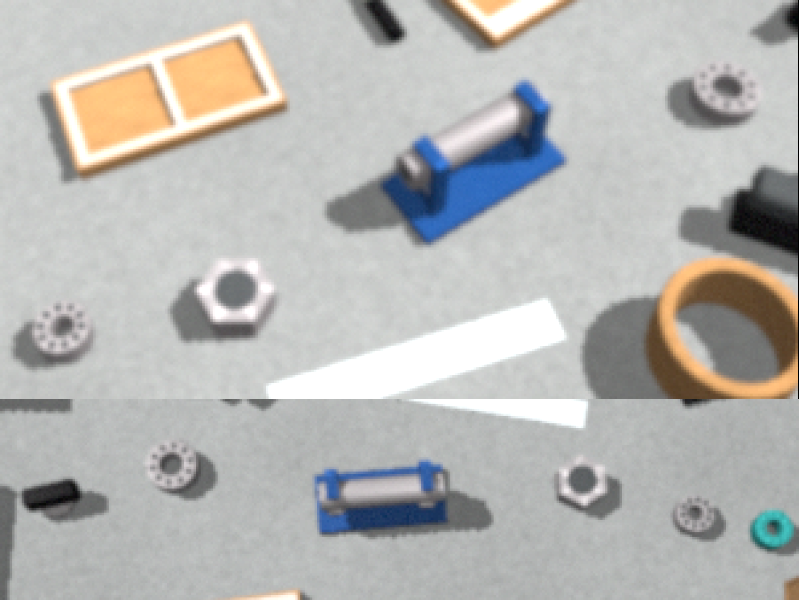

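The crop shows the clip's solid backs on the +x side, facing the scene camera, and the open side facing the robot. The steel bearings, the nut and the turquoise ring are all clearly told apart. I'll redo the measurements robustly on the top-surface layers.

```bash
cat > meas2.py <<'E'
from h import *
from scipy.ndimage import median_filter
# name: pixel in top, top height, layer tol, radius(m)
T={'rollertop':((278,158),.062,.004,.085),'clipbase':((278,165),.008,.003,.09),'jaws':((278,158),.068,.003,.085),'large_b':((191,148),.02,.004,.04),'small_b':((407,168),.02,.004,.033),'knob':((141,159),.031,.005,.05),'nut':((360,154),.024,.004,.045),'long':((195,225),.014,.003,.15),'short':((352,232),.014,.003,.11)}
S={}
for n in('top','scene'):
    im,d=load(n); S[n]=(im.astype(int),world(n,median_filter(d,3)))
def run(T):
  for k,((u,v),h,t,r) in T.items():
    c0=S['top'][1][v,u,:2].copy()
    for n in S:
        im,W=S[n]; z0=np.median(W[...,2][(abs(W[...,2])<.006)&(np.hypot(*(W[...,:2]-c0).transpose(2,0,1))<.2)])
        M=(np.hypot(W[...,0]-c0[0],W[...,1]-c0[1])<r)&(abs(W[...,2]-z0-h)<t)
        b,g,rr=im.transpose(2,0,1); blue=(b>rr+40)
        if k in('jaws','clipbase'): M&=blue
        if k=='rollertop': M&=~blue
        if k=='knob': M&=(im.max(-1)<70)
        M=cv2.morphologyEx(M.astype(np.uint8),cv2.MORPH_OPEN,np.ones((2,2),np.uint8))>0
        P=W[M]
        if len(P)<8: print(k,n,len(P)); continue
        c,s,a=cv2.minAreaRect((P[:,:2]*1000).astype(np.float32)); 
        e,V=np.linalg.eigh(np.cov(P[:,:2].T)); ax=V[:,1]
        print(k,n,len(P),'rect',np.round(c,1),np.round(s,1),'a %.1f'%a,'mean',(P.mean(0)*1e3).round(1),'pcadir %.1f'%(np.degrees(np.arctan2(ax[1],ax[0]))%180),'z0 %.1f'%(z0*1e3))
if __name__=='__main__': run(T)
E
python3 meas2.py
```

```text
rollertop top 314 rect [629.6 -20.4] [ 29.1 124.4] a 13.3 mean [628.1 -17.4  60. ] pcadir 97.6 z0 0.6
rollertop scene 405 rect [630.8   7.1] [ 34.  158.5] a 14.6 mean [635.8 -15.2  60.5] pcadir 96.7 z0 0.4
clipbase top 353 rect [634.2 -13.8] [ 56.9 126.8] a 7.3 mean [624.   -8.9  11.2] pcadir 101.4 z0 0.6
clipbase scene 931 rect [641.9  -9.5] [ 54.  130.2] a 4.7 mean [652.2 -15.4   7.5] pcadir 91.6 z0 0.3
jaws top 117 rect [641.3 -15.6] [ 38.7 104.6] a 5.7 mean [635.5 -14.4  65.9] pcadir 96.3 z0 0.6
jaws scene 161 rect [640.5 -10.2] [ 26.3 101.6] a 7.3 mean [641.8 -12.9  67. ] pcadir 96.9 z0 0.4
large_b top 271 rect [660.7 196.2] [46.8 47.2] a 9.1 mean [660.  195.5  18.7] pcadir 153.5 z0 0.4
large_b scene 326 rect [668.  202.7] [57.9 48. ] a 59.7 mean [668.  199.   18.2] pcadir 100.6 z0 0.3
small_b top 157 rect [ 622.7 -329.6] [32.6 39.8] a 3.3 mean [ 622.5 -327.9   17.6] pcadir 93.6 z0 0.9
small_b scene 293 rect [ 627.  -322.8] [34.1 34.9] a 57.1 mean [ 628.5 -322.6   18.9] pcadir 165.2 z0 0.2
knob top 181 rect [625.5 314.5] [16.2 51.1] a 15.7 mean [624.4 313.4  28.9] pcadir 107.1 z0 0.3
knob scene 168 rect [626.6 333.8] [16.2 81.3] a 15.3 mean [632.2 319.   29. ] pcadir 103.5 z0 0.4
nut top 316 rect [ 653.4 -217.8] [50.5 48. ] a 89.1 mean [ 651.7 -215.4   23.1] pcadir 109.5 z0 0.8
nut scene 541 rect [ 657.2 -209.9] [51.  47.8] a 79.3 mean [ 658.6 -211.5   23.3] pcadir 117.4 z0 0.3
long top 1980 rect [471.5 177.8] [ 89.  247.3] a 9.9 mean [472.7 168.4  13. ] pcadir 99.7 z0 0.3
long scene 1616 rect [475.4 188. ] [ 87.9 258.9] a 10.0 mean [482.  168.2  13.7] pcadir 100.0 z0 0.7
short top 1069 rect [ 466.1 -196.4] [169.2  89.6] a 86.4 mean [ 465.6 -195.9   12.9] pcadir 86.7 z0 0.7
short scene 1183 rect [ 470.2 -188.1] [171.  91.] a 87.2 mean [ 473.1 -190.2   12.8] pcadir 86.7 z0 0.2
```

```bash
cat > meas3.py <<'E'
from meas2 import *
def plane(n,h):
    im,W=S[n]; C=np.linalg.inv(np.array(arm.camera_model(n)['camera_from_world']))[:3,3]
    D=W-C; s=(h-C[2])/D[...,2]; return C+D*s[...,None]
def run3(T):
  for k,((u,v),h,t,r) in T.items():
    c0=plane('top',h)[v,u,:2]
    for n in S:
        im,W=S[n]; Q=plane(n,h)
        M=(np.hypot(Q[...,0]-c0[0],Q[...,1]-c0[1])<r)&(abs(W[...,2]-h)<t)
        b,g,rr=im.transpose(2,0,1); blue=(b>rr+40)
        if k in('jaws','clipbase'): M&=blue
        if k=='rollertop': M&=~blue
        if k=='knob': M&=(im.max(-1)<70)
        M=cv2.morphologyEx(M.astype(np.uint8),cv2.MORPH_OPEN,np.ones((2,2),np.uint8))
        nn,lab,st,_=cv2.connectedComponentsWithStats(M)
        if k!='jaws': M=lab==1+st[1:,4].argmax()
        P=Q[M>0]; c,s,a=cv2.minAreaRect((P[:,:2]*1000).astype(np.float32))
        lo,hi=np.percentile(P[:,:2],1,0),np.percentile(P[:,:2],99,0)
        ax=np.linalg.eigh(np.cov(P[:,:2].T))[1][:,1]
        print(k,n,len(P),'rect',np.round(c,1),np.round(s,1),'a %.1f'%a,'mean',(P.mean(0)*1e3).round(1),'box',((lo+hi)*500).round(1),((hi-lo)*1e3).round(1),'dir %.1f'%(np.degrees(np.arctan2(ax[1],ax[0]))%180))
if __name__=='__main__': run3(T)
E
python3 meas3.py
```

```text
rollertop top 314 rect [629.1 -25.5] [ 20.5 102.6] a 5.9 mean [628.1 -24.2  62. ] box [629.2 -26.9] [25.7 99.2] dir 96.4
rollertop scene 350 rect [635.8  -8.4] [20.7 76.9] a 6.3 mean [635.8  -7.9  62. ] box [635.5  -7.9] [24.6 74.7] dir 96.5
clipbase top 113 rect [614.4 -15.3] [15.6 54. ] a 6.3 mean [613.9 -12.7   8. ] box [613.6 -15.6] [18.5 53.4] dir 96.2
clipbase scene 928 rect [643.9  -9.9] [ 57.  129.2] a 3.7 mean [652.5 -15.6   8. ] box [648.7 -10.4] [ 50.8 126.7] dir 91.7
jaws top 118 rect [634.5 -14.8] [ 26.8 101.6] a 5.9 mean [634.9 -14.1  68. ] box [634.6 -14.2] [ 35.3 101.3] dir 96.1
jaws scene 164 rect [642.1 -11.2] [ 29.7 102. ] a 6.9 mean [642.7 -13.6  68. ] box [642.1 -10.7] [ 38.3 100.7] dir 97.1
large_b top 274 rect [660.  195.4] [48.4 48.7] a 48.3 mean [659.5 195.1  20. ] box [659.4 194.8] [50.5 48.8] dir 6.1
large_b scene 332 rect [668.9 197.9] [48.7 52.6] a 18.6 mean [668.8 197.7  20. ] box [668.6 197.4] [48.2 49.5] dir 121.1
small_b top 158 rect [ 621.7 -326.9] [33.3 34.9] a 89.0 mean [ 621.8 -327.1   20. ] box [ 621.7 -326.9] [34.5 33.4] dir 15.0
small_b scene 2
[... 382 characters left out ...]
45.4] a 0.1 mean [ 651.4 -215.2   24. ] box [ 651.5 -215.5] [47.1 45.4] dir 150.0
nut scene 541 rect [ 659.6 -211.6] [50.3 46.5] a 63.3 mean [ 658.9 -211.6   24. ] box [ 659.  -211.4] [47.9 44.2] dir 5.9
long top 2008 rect [470.9 177. ] [ 90.7 247.9] a 9.9 mean [472.4 168.2  14. ] box [471.  177.2] [117.8 247.4] dir 99.6
long scene 1680 rect [479.1 182.3] [ 92.9 249.1] a 9.8 mean [482.1 168.9  14. ] box [479.2 181.8] [119.6 247. ] dir 100.1
short top 1105 rect [ 465.8 -194.8] [166.1  90.3] a 86.4 mean [ 465.9 -195.6   14. ] box [ 465.7 -194.6] [ 95.1 164.6] dir 86.6
short scene 1198 rect [ 472.5 -189.7] [167.5  93.9] a 86.7 mean [ 474.1 -190.3   14. ] box [ 473.  -189.8] [ 96. 167.] dir 87.2
```

The two cameras disagree by a constant (8,4) mm, so I'll check against the gripper at a hover over the roller. First I need a planning helper.

```bash
cat > p.py <<'E'
import sys, numpy as np
from station import arm
from scipy.spatial.transform import Rotation as Ro
def plan(*wps, start=None):
    "wps: (x,y,z mm, yaw deg, nrows, open mm); prints rows from the measured (or given) pose; tool pointing down"
    s=arm.get_state(); p=np.array(s['eef_pos']); R=Ro.from_euler('xyz',s['ee_rot'])
    if start: p=np.array(start[:3])/1e3; R=Ro.from_euler('xyz',[180,0,start[3]],degrees=True)
    for x,y,z,yaw,n,o in wps:
        G=Ro.from_euler('xyz',[180,0,yaw],degrees=True); tg=np.array([x,y,z])/1e3
        rv=(R.inv()*G).as_rotvec(degrees=True); out=[]
        for i in range(n):
            st=np.round(rv/n,1); d=R.inv().apply((tg-p)/(n-i)); d=np.round(d,4)
            out.append(' '.join('%g'%v for v in [*st,*d,o/1e3])); p=p+R.apply(d); R=R*Ro.from_rotvec(st,degrees=True)
        print('->',x,y,z,yaw,'max',np.abs(rv/n).max().round(1),'\n'+'; '.join(out))
if __name__=='__main__': plan(*[tuple(float(v) if i!=4 else int(v) for i,v in enumerate(a.split(','))) for a in sys.argv[1:]])
E
python3 p.py 440,250,200,-55,9,87.6 632,-12,150,-83.6,7,87.6
```

```text
-> 440.0 250.0 200.0 -55.0 max 4.5 
0 -0 4.5 0.0404 0.0358 0.0038 0.0876; 0 -0 4.5 0.043 0.0325 0.0038 0.0876; 0 -0 4.5 0.0454 0.029 0.0038 0.0876; 0 -0 4.5 0.0476 0.0254 0.0038 0.0876; 0 -0 4.5 0.0494 0.0216 0.0038 0.0876; 0 -0 4.5 0.051 0.0176 0.0038 0.0876; 0 -0 4.5 0.0522 0.0136 0.0038 0.0876; 0 -0 4.5 0.0531 0.0094 0.0038 0.0876; 0 -0 4.5 0.0537 0.0052 0.0039 0.0876
-> 632.0 -12.0 150.0 -83.6 max 4.1 
0 -0 4.1 0.0464 -0.001 0.0072 0.0876; 0 -0 4.1 0.0462 -0.0044 0.0072 0.0876; 0 -0 4.1 0.0458 -0.0077 0.0072 0.0876; 0 -0 4.1 0.0451 -0.0109 0.0072 0.0876; 0 -0 4.1 0.0442 -0.0141 0.0072 0.0876; 0 -0 4.1 0.043 -0.0172 0.0071 0.0876; 0 -0 4.1 0.0418 -0.0202 0.0072 0.0876
```

Call:
move_arm(rows="0 0 4.5 0.040 0.036 0.004 0.0876; 0 0 4.5 0.043 0.0325 0.004 0.0876; 0 0 4.5 0.0455 0.029 0.004 0.0876; 0 0 4.5 0.0475 0.0255 0.004 0.0876; 0 0 4.5 0.0495 0.0215 0.004 0.0876; 0 0 4.5 0.051 0.0175 0.004 0.0876; 0 0 4.5 0.052 0.0135 0.004 0.0876; 0 0 4.5 0.053 0.0095 0.004 0.0876")

```text
t: 1.1
eef_pos: [0.4101, 0.2937, 0.2024]
ee_rot: [3.142, 0.0, -0.884]
force: [0.2, -0.1, 0.0]
width: 0.088
gripper_force: 0.0
```

```bash
python3 p.py 632,-12,150,-83.6,8,87.6
```

```text
-> 632.0 -12.0 150.0 -83.6 max 4.1 
0 0 4.1 0.0471 0.0028 0.0065 0.0876; 0 0 4.1 0.0472 -0.0006 0.0066 0.0876; 0 0 4.1 0.0471 -0.004 0.0065 0.0876; 0 0 4.1 0.0466 -0.0074 0.0066 0.0876; 0 0 4.1 0.046 -0.0107 0.0065 0.0876; 0 0 4.1 0.0451 -0.0139 0.0066 0.0876; 0 0 4.1 0.044 -0.0171 0.0065 0.0876; 0 0 4.1 0.0427 -0.0202 0.0066 0.0876
```

Call:
move_arm(rows="0 0 4.1 0.047 0.003 0.0065 0.0876; 0 0 4.1 0.047 -0.0005 0.0065 0.0876; 0 0 4.1 0.047 -0.004 0.0065 0.0876; 0 0 4.1 0.0465 -0.0075 0.0065 0.0876; 0 0 4.1 0.046 -0.0105 0.0065 0.0876; 0 0 4.1 0.045 -0.014 0.0065 0.0876; 0 0 4.1 0.044 -0.017 0.0065 0.0876; 0 0 4.1 0.0425 -0.020 0.0065 0.0876")

```text
t: 2.1
eef_pos: [0.6318, -0.0108, 0.15]
ee_rot: [3.141, 0.0, -1.457]
force: [0.6, 0.2, 0.2]
width: 0.0873
gripper_force: 0.0
```

Run:
```python
from h import *
o=[]
for n in('scene','top'):
    im,d=grab(n); np.savez(f'hov_{n}.npz',im=im,d=d)
    m=arm.camera_model(n); s=arm.get_state(); p=np.array(s['eef_pos'])
    from scipy.spatial.transform import Rotation as Ro
    R=Ro.from_euler('xyz',s['ee_rot']); T=np.array(m['camera_from_world']);K=np.array(m['mtx'])
    for off in([0,0,0],[0,.0438,.008],[0,-.0438,.008],[0,0,.008]):
        c=T[:3,:3]@(p+R.apply(off))+T[:3,3]; q=c[:2]/c[2]; q*=1+m['k1']*(q@q); u=K[:2,:2]@q+K[:2,2]; print(n,off,u.round(1))
    u=u.round().astype(int); x0,y0=max(u[0]-65,0),max(u[1]-80,0); print(x0,y0)
    o.append(cv2.resize(im[y0:y0+150,x0:x0+130],None,fx=3,fy=3,interpolation=3))
print(s['eef_pos'],s['ee_rot']); cv2.imwrite('pics/hov.png',np.clip(np.hstack(o)*1.5,0,255).astype(np.uint8))
```

```text
scene [0, 0, 0] [332.3 228.1]
scene [0, 0.0438, 0.008] [317.1 215.3]
scene [0, -0.0438, 0.008] [347.7 247.8]
scene [0, 0, 0.008] [331.9 231. ]
267 151
top [0, 0, 0] [275.3 143.8]
top [0, 0.0438, 0.008] [277.1 165. ]
top [0, -0.0438, 0.008] [273.8 125.4]
top [0, 0, 0.008] [275.4 145. ]
210 65
[ 0.63225031 -0.01278927  0.14862329] [ 3.13915073e+00 -7.95000890e-04 -1.45995615e+00]
```

View pics/hov.png

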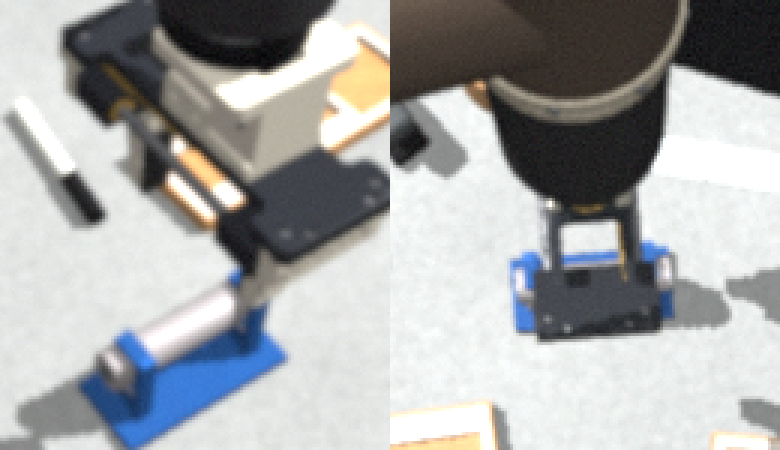

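The left panel shows both fingers straddling the roller strip in the scene view. The right panel shows the gripper's plate over the clip in the top view. I'll use the known gripper dimensions (78 x 193 body, 130 over the backs) to estimate each camera's bias.

Run:
```python
from h import *
from scipy.ndimage import median_filter
from scipy.spatial.transform import Rotation as Ro
p=np.array([.63225,-.01279,.14862]);R=Ro.from_euler('xyz',[3.1392,-.0008,-1.45996])
for n in('scene','top'):
    z=np.load(f'hov_{n}.npz'); W=world(n,median_filter(z['d'],3)); L=R.inv().apply((W-p).reshape(-1,3))*1e3
    for nm,lo,hi in(('finger-y',(-25,-80,-45),(25,-35,12)),('finger+y',(-25,35,-45),(25,80,12)),('body-y',(-60,-115,-110),(60,-60,-50)),('body+y',(-60,60,-110),(60,115,-50))):
        q=L[((L>lo)&(L<hi)).all(1)]
        if len(q)<10: print(n,nm,len(q)); continue
        print(n,nm,len(q),'pct1,10,50,90,99:',*[np.percentile(q[:,i],[1,10,50,90,99]).round(1).tolist() for i in range(3)])
```

```text
scene finger-y 82 pct1,10,50,90,99: [-13.3, -1.4, 7.6, 8.7, 9.2] [-61.8, -61.2, -55.9, -46.4, -43.8] [-18.4, -13.8, -4.9, 2.3, 6.9]
scene finger+y 222 pct1,10,50,90,99: [-12.3, -7.9, 5.3, 8.2, 8.8] [41.3, 42.8, 44.9, 56.3, 59.7] [-43.4, -38.2, -16.8, 0.6, 5.4]
scene body-y 1596 pct1,10,50,90,99: [-39.7, -29.2, 6.7, 35.5, 36.5] [-97.0, -95.9, -85.3, -65.9, -60.6] [-103.7, -103.2, -102.4, -69.0, -60.8]
scene body+y 753 pct1,10,50,90,99: [-21.0, -9.8, 19.9, 36.0, 36.7] [60.5, 64.7, 75.2, 90.4, 95.6] [-103.5, -102.8, -101.7, -81.7, -65.5]
top finger-y 0
top finger+y 0
top body-y 0
top body+y 766 pct1,10,50,90,99: [-35.0, -27.4, 3.3, 33.6, 40.9] [60.6, 67.1, 80.9, 93.6, 95.2] [-102.0, -101.5, -100.7, -98.5, -81.8]
```

Scene camera agrees with the gripper within about 1 mm, allowing for the arm still settling. I'll use scene-based positions and check them with a light touch on the roller.

```bash
python3 p.py 635,-12,60,-83.5,4,87.6 635,-12,37,-83.5,2,87.6
```

```text
-> 635.0 -12.0 60.0 -83.5 max 0.0 
0 -0 -0 -0.0001 -0.0008 0.0222 0.0876; 0 -0 -0 -0.0002 -0.0007 0.0221 0.0876; 0 -0 -0 -0.0001 -0.0008 0.0222 0.0876; 0 -0 -0 -0.0002 -0.0007 0.0221 0.0876
-> 635.0 -12.0 37.0 -83.5 max 0.1 
0.1 -0 -0.1 0 -0 0.0115 0.0876; 0.1 -0 -0.1 0 -0.0001 0.0115 0.0876
```

Call:
move_arm(rows="0 0 0 0 -0.001 0.022 0.0876; 0 0 0 0 -0.001 0.022 0.0876; 0 0 0 0 -0.001 0.022 0.0876; 0 0 0 0 0 0.022 0.0876; 0 0 0 0 0 0.0115 0.0876; 0 0 0 0 0 0.0115 0.0876; 0 0 0 0 0 0 0.0876", squeeze=4)

```text
t: 3.08
eef_pos: [0.6338, -0.009, 0.0389]
ee_rot: [3.14, -0.0, -1.455]
force: [-0.5, -0.2, -0.5]
width: 0.0877
gripper_force: 0.0
```

Call:
move_arm(rows="0 0 0 0 0 0 0.06; 0 0 0 0 0 0 0.05; 0 0 0 0 0 0 0.042; 0 0 0 0 0 0 0.042")

```text
t: 3.58
eef_pos: [0.6343, -0.009, 0.0398]
ee_rot: [-3.141, 0.0, -1.455]
force: [0.9, 0.9, -0.2]
width: 0.0531
gripper_force: 0.0
```

Call:
move_arm(rows="0 0 0 0 0 0 0.036; 0 0 0 0 0 0 0.034; 0 0 0 0 0 0 0.034; 0 0 0 0 0 0 0.034")

```text
t: 4.08
eef_pos: [0.634, -0.0091, 0.0395]
ee_rot: [3.141, -0.0, -1.455]
force: [-1.1, 1.1, 0.4]
width: 0.0339
gripper_force: 0.4
```

```bash
python3 -c "
from station import arm
for _ in range(3):
    s=arm.get_state();print(s['t'],[round(v,4) for v in s['eef_pos']],s['width'],s['gripper_force'],[round(v,2) for v in s['force']])"
```

```text
4.075 [np.float64(0.634), np.float64(-0.0091), np.float64(0.0395)] 0.03391487708410773 0.3649501595646143 [np.float64(-1.07), np.float64(1.12), np.float64(0.36)]
4.075 [np.float64(0.634), np.float64(-0.0091), np.float64(0.0395)] 0.03391487708410773 0.3649501595646143 [np.float64(-1.07), np.float64(1.12), np.float64(0.36)]
4.075 [np.float64(0.634), np.float64(-0.0091), np.float64(0.0395)] 0.03391487708410773 0.3649501595646143 [np.float64(-1.07), np.float64(1.12), np.float64(0.36)]
```

The width is 34 mm with almost no contact force, so the scene-camera position is right to within about 3 mm. I'll lower slightly and grip.

Call:
move_arm(rows="0 0 0 0 0 0.0025 0.034; 0 0 0 0 0 0 0.02; 0 0 0 0 0 0 0.02; 0 0 0 0 0 0 0.02; 0 0 0 0 0 0 0.02", squeeze=35)

```text
t: 4.7
eef_pos: [0.631, -0.0095, 0.0363]
ee_rot: [3.136, -0.0, -1.455]
force: [-10.0, 1.1, 6.8]
width: 0.0272
gripper_force: 35.0
```

Call:
move_arm(rows="0 0 0 0 0.006 0 0.02; 0 0 0 0 0.010 0 0.02; 0 0 0 0 0.010 0 0.02; 0 0 0 0 0.010 0 0.02; 0 0 0 0 0.010 0 0.02; 0 0 0 0 0.008 0 0.02; 0 0 0 0 0 0 0.02")

```text
t: 5.58
eef_pos: [0.5798, -0.0154, 0.0371]
ee_rot: [3.141, 0.0, -1.455]
force: [-0.3, 0.2, -1.4]
width: 0.027
gripper_force: 35.0
```

The roller is free. The tray rim means the fingertips can't go below 14 mm there, so the roller has to be held nearer the tips. I'll let it down on the table between nearly closed fingers and grip it again higher up.

Call:
move_arm(rows="0 0 0 0 0.015 0 0.02; 0 0 0 0 0.015 0 0.02; 0 0 0 0 0 0.012 0.02; 0 0 0 0 0 0.010 0.02; 0 0 0 0 0 0.004 0.02; 0 0 0 0 0 0 0.02; 0 0 0 0 0 0 0.02")

```text
t: 6.45
eef_pos: [0.551, -0.0187, 0.011]
ee_rot: [-3.142, -0.0, -1.455]
force: [0.6, -0.2, -1.2]
width: 0.0271
gripper_force: 35.0
```

Run:
```python
from h import *
im,d=grab('scene'); cv2.imwrite('pics/hold.png',np.clip(cv2.resize(im[200:340,220:420],None,fx=4,fy=4,interpolation=3)*1.5,0,255).astype(np.uint8))
s=arm.get_state(); print(s['eef_pos'],s['force'],s['width'])
```

```text
[ 0.55097345 -0.01874866  0.01113384] [ 0.37505399  0.74021281 -2.82438991] 0.027274538393918052
```

View pics/hold.png

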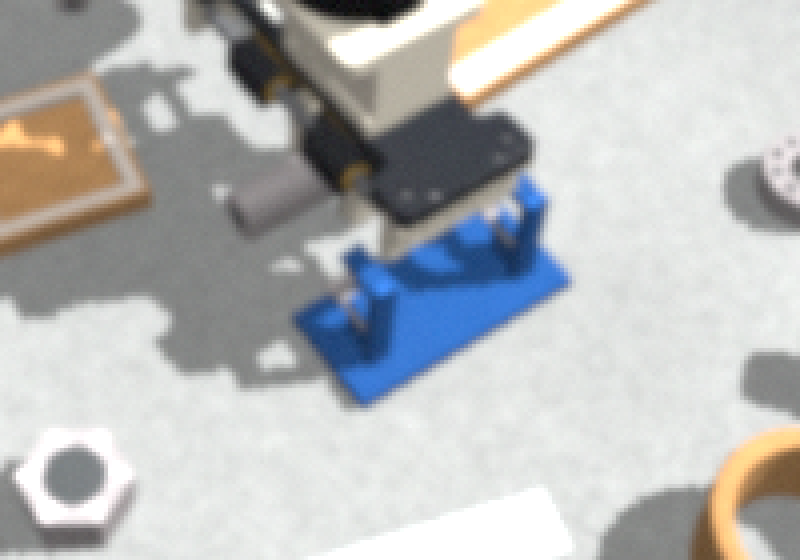

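The roller is held level, and the plate just clears the clip jaws. I'll ease the fingers open slightly, rise and regrip.

Call:
move_arm(rows="0 0 0 0 0 0 0.031; 0 0 0 0 0 0 0.031; 0 0 0 0 0 0 0.032; 0 0 0 0 0 0 0.032; 0 0 0 0 0 0.000 0.032; 0 0 0 0 0 -0.0025 0.032; 0 0 0 0 0 -0.0025 0.032")

```text
t: 7.38
eef_pos: [0.5508, -0.0187, 0.0163]
ee_rot: [-3.142, -0.0, -1.455]
force: [-0.3, -0.1, 0.0]
width: 0.0318
gripper_force: 0.0
```

Call:
move_arm(rows="0 0 0 0 0 0 0.032; 0 0 0 0 0 0 0.02; 0 0 0 0 0 0 0.02; 0 0 0 0 0 0 0.02")

```text
t: 7.88
eef_pos: [0.5509, -0.0187, 0.0162]
ee_rot: [-3.141, 0.0, -1.455]
force: [-0.5, 1.1, 2.1]
width: 0.0271
gripper_force: 35.0
```

```bash
python3 p.py 550,-19,90,-83.4,3,20 481,146,90,-80,5,20 481,146,26,-80,4,20
```

```text
-> 550.0 -19.0 90.0 -83.4 max 0.0 
-0 0 0 0.0001 0.0003 -0.0246 0.02; -0 0 0 0 0.0003 -0.0246 0.02; -0 0 0 0.0001 0.0003 -0.0246 0.02
-> 481.0 146.0 90.0 -80.0 max 0.7 
-0 -0 -0.7 -0.0344 0.0099 -0 0.02; -0 -0 -0.7 -0.0345 0.0095 -0 0.02; -0 -0 -0.7 -0.0346 0.009 -0 0.02; -0 -0 -0.7 -0.0347 0.0086 -0 0.02; -0 -0 -0.7 -0.0349 0.0082 -0 0.02
-> 481.0 146.0 26.0 -80.0 max 0.0 
-0 -0 0 0 -0 0.016 0.02; -0 -0 0 0 -0 0.016 0.02; -0 -0 0 0 -0 0.016 0.02; -0 -0 0 0 -0 0.016 0.02
```

Call:
move_arm(rows="0 0 0 0 0 -0.025 0.02; 0 0 0 0 0 -0.025 0.02; 0 0 0 0 0 -0.024 0.02; 0 0 -0.7 -0.0345 0.010 0 0.02; 0 0 -0.7 -0.0345 0.0095 0 0.02; 0 0 -0.7 -0.0345 0.009 0 0.02; 0 0 -0.7 -0.0345 0.0085 0 0.02; 0 0 -0.7 -0.035 0.008 0 0.02")

```text
t: 8.88
eef_pos: [0.481, 0.147, 0.0897]
ee_rot: [3.141, -0.0, -1.393]
force: [-0.0, 0.2, -1.8]
width: 0.0271
gripper_force: 35.0
```

Call:
move_arm(rows="0 0 0 0 0 0.02 0.02; 0 0 0 0 0 0.02 0.02; 0 0 0 0 0 0 0.02; 0 0 0 0 0 0 0.02")

```text
t: 9.38
eef_pos: [0.4822, 0.1463, 0.0504]
ee_rot: [-3.142, -0.0, -1.393]
force: [0.7, 0.1, -1.9]
width: 0.0273
gripper_force: 35.0
```

Run:
```python
from h import *
o=[]
for n,(x,y) in(('scene',(280,130)),('top',(120,160))):
    im,d=grab(n); o.append(cv2.resize(im[y:y+130,x:x+130],None,fx=3,fy=3,interpolation=3))
cv2.imwrite('pics/slot.png',np.clip(np.hstack(o)*1.5,0,255).astype(np.uint8))
s=arm.get_state(); print(s['eef_pos'],s['ee_rot'],s['force'],s['width'])
```

```text
[0.48243691 0.14642852 0.05079213] [-3.14053951e+00  4.41110007e-04 -1.39363461e+00] [ 0.44292389 -0.0943822  -1.92007459] 0.027034656931765353
```

View pics/slot.png

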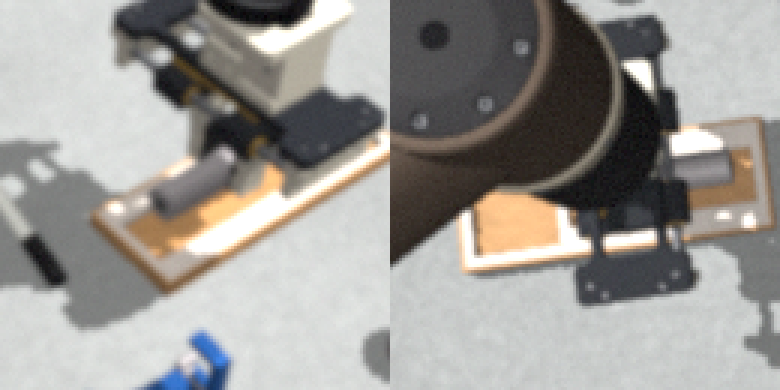

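The roller hangs over the slot, aligned with it in both views. Lowering it now.

Call:
move_arm(rows="0 0 0 0 0 0.012 0.02; 0 0 0 0 0 0.008 0.02; 0 0 0 0 0 0.0035 0.02; 0 0 0 0 0 0 0.02; 0 0 0 0 0 0.002 0.02; 0 0 0 0 0 0 0.02")

```text
t: 10.22
eef_pos: [0.482, 0.1463, 0.0246]
ee_rot: [-3.142, 0.0, -1.393]
force: [-0.1, -0.2, -2.1]
width: 0.0272
gripper_force: 35.0
```

Still no contact at a height where the roller's underside is about 8 mm, so it's in the slot. Releasing and rising, then checking for obstacles around the bearing.

Call:
move_arm(rows="0 0 0 0 0 0 0.034; 0 0 0 0 0 0 0.034; 0 0 0 0 0 0 0.06; 0 0 0 0 0 0 0.075; 0 0 0 0 0 -0.02 0.0876; 0 0 0 0 0 -0.04 0.0876; 0 0 0 0 0 -0.03 0.0876")

```text
t: 11.1
eef_pos: [0.4822, 0.1464, 0.116]
ee_rot: [-3.141, 0.0, -1.393]
force: [0.8, -0.2, 0.6]
width: 0.0785
gripper_force: 0.0
```

```bash
python3 - <<'E'
from h import *
im,d=grab('scene'); W=world('scene',d)*1e3
for a,b,c,e in((740,800,100,300),(600,700,250,360),(560,760,60,140)):
    M=(W[...,0]>a)&(W[...,0]<b)&(W[...,1]>c)&(W[...,1]<e)&(W[...,2]>12)&(W[...,2]<150); P=W[M]
    print(a,b,c,e,len(P),np.percentile(P,[2,98],0).round().tolist())
s=arm.get_state(); print(s['eef_pos'],s['ee_rot'])
cv2.imwrite('pics/s2.png',np.clip(cv2.resize(im[130:260,290:440],None,fx=4,fy=4,interpolation=3)*1.5,0,255).astype(np.uint8))
E
python3 p.py 580,175,120,-50,4,87.6 664.5,196.5,120,-10,5,87.6 664.5,196.5,15.5,-10,4,87.6
```

```text
740 800 100 300 1425 [[751.0, 135.0, 12.0], [800.0, 294.0, 131.0]]
600 700 250 360 258 [[617.0, 291.0, 13.0], [645.0, 343.0, 34.0]]
560 760 60 140 35 [[750.0, 131.0, 12.0], [760.0, 140.0, 52.0]]
[0.48397749 0.14735117 0.11969168] [-3.13591195e+00  1.77704858e-03 -1.39245006e+00]
-> 580.0 175.0 120.0 -50.0 max 7.4 
-0.1 0 -7.4 -0.0025 -0.0249 0.0001 0.0876; -0.1 0 -7.4 0.0007 -0.025 0 0.0876; -0.1 0 -7.4 0.0038 -0.0246 -0 0.0876; -0.1 0 -7.4 0.007 -0.024 -0.0001 0.0876
-> 664.5 196.5 120.0 -10.0 max 8.0 
0 0 -8 0.0075 -0.0157 -0 0.0876; 0 0 -8 0.0097 -0.0145 -0 0.0876; 0 0 -8 0.0116 -0.0131 -0 0.0876; 0 0 -8 0.0133 -0.0113 -0 0.0876; 0 0 -8 0.0147 -0.0094 -0.0001 0.0876
-> 664.5 196.5 15.5 -10.0 max 0.0 
0 0 -0 0 -0 0.0261 0.0876; 0 0 -0 0 -0 0.0261 0.0876; 0 0 -0 0 -0 0.0262 0.0876; 0 0 -0 0 -0 0.0261 0.0876
```

View pics/s2.png

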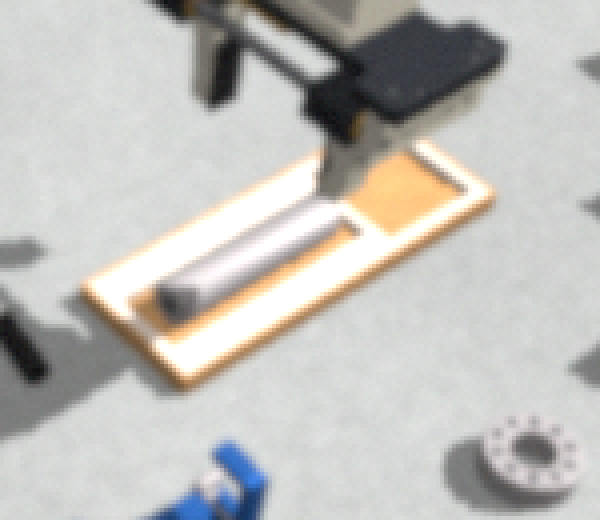

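The roller lies in its slot. Next the large bearing; there are tall items beyond x = 0.75, so I'll close along y there.

Call:
move_arm(rows="0 0 -7.5 -0.0025 -0.025 0 0.0876; 0 0 -7.5 0.0005 -0.025 0 0.0876; 0 0 -7.5 0.004 -0.0245 0 0.0876; 0 0 -7.5 0.007 -0.024 0 0.0876; 0 0 -8 0.0075 -0.0155 0 0.0876; 0 0 -8 0.0095 -0.0145 0 0.0876; 0 0 -8 0.0115 -0.013 0 0.0876; 0 0 -8 0.0135 -0.0115 0 0.0876")

```text
t: 12.15
eef_pos: [0.6458, 0.1917, 0.1141]
ee_rot: [3.141, 0.0, -0.307]
force: [-0.0, -0.3, 0.5]
width: 0.0875
gripper_force: 0.0
```

```bash
python3 p.py 664.5,196.5,60,-10,2,87.6 664.5,196.5,15.5,-10,3,87.6
```

```text
-> 664.5 196.5 60.0 -10.0 max 3.8 
0 0 -3.8 0.0082 -0.0051 0.0271 0.0876; 0 0 -3.8 0.0085 -0.0046 0.027 0.0876
-> 664.5 196.5 15.5 -10.0 max 0.0 
0 0 0 0 0 0.0148 0.0876; 0 0 0 0 0 0.0149 0.0876; 0 0 0 0.0001 0 0.0148 0.0876
```

Call:
move_arm(rows="0 0 -3.8 0.008 -0.005 0.027 0.0876; 0 0 -3.8 0.008 -0.0045 0.027 0.0876; 0 0 0 0 0 0.015 0.0876; 0 0 0 0 0 0.015 0.0876; 0 0 0 0 0 0.014 0.0876; 0 0 0 0 0 0 0.065; 0 0 0 0 0 0 0.056; 0 0 0 0 0 0 0.056", squeeze=8)

```text
t: 13.15
eef_pos: [0.6638, 0.1967, 0.0175]
ee_rot: [-3.141, -0.001, -0.179]
force: [-0.3, -0.1, -0.4]
width: 0.063
gripper_force: 0.0
```

Call:
move_arm(rows="0 0 0 0 0 0 0.045; 0 0 0 0 0 0 0.045; 0 0 0 0 0 0 0.045; 0 0 0 0 0 0 0.045", squeeze=25)

```text
t: 13.65
eef_pos: [0.6639, 0.1969, 0.0173]
ee_rot: [-3.141, -0.001, -0.178]
force: [-1.2, 2.7, 5.5]
width: 0.0515
gripper_force: 25.0
```

```bash
python3 p.py 664,197,90,-10.2,2,45 461.5,257.5,90,-80.1,8,45 461.5,257.5,26,-80.1,4,45
```

```text
-> 664.0 197.0 90.0 -10.2 max 0.0 
-0 -0 -0 0.0001 -0.0001 -0.0364 0.045; -0 -0 -0 0.0001 -0.0001 -0.0363 0.045
-> 461.5 257.5 90.0 -80.1 max 8.7 
-0 -0 8.7 -0.0263 -0.0029 -0 0.045; -0 -0 8.7 -0.0264 0.001 -0 0.045; -0 -0 8.7 -0.0259 0.005 -0 0.045; -0 -0 8.7 -0.0249 0.0089 -0 0.045; -0 -0 8.7 -0.0232 0.0126 -0.0001 0.045; -0 -0 8.7 -0.0211 0.0159 -0 0.045; -0 -0 8.7 -0.0184 0.0189 -0.0001 0.045; -0 -0 8.7 -0.0153 0.0216 -0 0.045
-> 461.5 257.5 26.0 -80.1 max 0.1 
-0 0 0.1 -0 0 0.016 0.045; -0 0 0.1 -0 0 0.016 0.045; -0 0 0.1 -0 0 0.016 0.045; -0 0 0.1 -0 0.0001 0.016 0.045
```

Call:
move_arm(rows="0 0 0 0 0 -0.036 0.045; 0 0 0 0 0 -0.036 0.045; 0 0 8.7 -0.0265 -0.003 0 0.045; 0 0 8.7 -0.0265 0.001 0 0.045; 0 0 8.7 -0.026 0.005 0 0.045; 0 0 8.7 -0.025 0.009 0 0.045; 0 0 8.7 -0.023 0.0125 0 0.045; 0 0 8.7 -0.021 0.016 0 0.045")

```text
t: 14.65
eef_pos: [0.5097, 0.2412, 0.0878]
ee_rot: [3.14, -0.0, -1.095]
force: [-0.2, 0.7, -1.4]
width: 0.0511
gripper_force: 25.0
```

Call:
move_arm(rows="0 0 8.7 -0.0185 0.019 0 0.045; 0 0 8.7 -0.0155 0.0215 0 0.045; 0 0 0 0 0 0 0.045; 0 0 0 0 0 0 0.045")

```text
t: 15.15
eef_pos: [0.4605, 0.257, 0.0884]
ee_rot: [3.141, -0.0, -1.391]
force: [0.2, 0.9, -2.2]
width: 0.0511
gripper_force: 25.0
```

```bash
python3 p.py 461.5,257.5,30,-80.1,4,45
```

```text
-> 461.5 257.5 30.0 -80.1 max 0.1 
0 -0 0.1 -0.0001 -0.0003 0.0146 0.045; 0 -0 0.1 -0.0001 -0.0003 0.0146 0.045; 0 -0 0.1 -0.0001 -0.0002 0.0146 0.045; 0 -0 0.1 -0.0001 -0.0003 0.0146 0.045
```

Call:
move_arm(rows="0 0 0 0 -0.001 0.02 0.045; 0 0 0 0 0 0.02 0.045; 0 0 0 0 0 0.016 0.045; 0 0 0 0 0 0.004 0.045; 0 0 0 0 0 0.003 0.045; 0 0 0 0 0 0 0.045; 0 0 0 0 0 0 0.045")

```text
t: 16.02
eef_pos: [0.4617, 0.2576, 0.0261]
ee_rot: [-3.141, 0.001, -1.393]
force: [0.3, 0.2, -1.2]
width: 0.0515
gripper_force: 25.0
```

Call:
move_arm(rows="0 0 0 0 0 0 0.056; 0 0 0 0 0 0 0.065; 0 0 0 0 0 0 0.075; 0 0 0 0 0 -0.01 0.0876; 0 0 0 0 0 -0.04 0.0876; 0 0 0 0 0 -0.045 0.0876")

```text
t: 16.77
eef_pos: [0.4611, 0.257, 0.1218]
ee_rot: [3.141, -0.001, -1.393]
force: [0.7, 1.3, 0.2]
width: 0.0872
gripper_force: 0.0
```

```bash
python3 p.py 570,-70,120,-90,8,87.6 625.5,-325,100,-93,6,87.6
```

```text
-> 570.0 -70.0 120.0 -90.0 max 1.3 
0 -0 1.3 0.0426 -0.0062 0.0003 0.0876; 0 -0 1.3 0.0425 -0.0071 0.0003 0.0876; 0 -0 1.3 0.0423 -0.0081 0.0002 0.0876; 0 -0 1.3 0.0421 -0.0091 0.0003 0.0876; 0 -0 1.3 0.0419 -0.01 0.0002 0.0876; 0 -0 1.3 0.0417 -0.011 0.0003 0.0876; 0 -0 1.3 0.0414 -0.0119 0.0002 0.0876; 0 -0 1.3 0.0411 -0.0129 0.0003 0.0876
-> 625.5 -325.0 100.0 -93.0 max 0.5 
0 -0 0.5 0.0425 -0.0094 0.0034 0.0876; 0 -0 0.5 0.0424 -0.0098 0.0034 0.0876; 0 -0 0.5 0.0423 -0.0102 0.0033 0.0876; 0 -0 0.5 0.0422 -0.0105 0.0034 0.0876; 0 -0 0.5 0.0421 -0.0109 0.0033 0.0876; 0 -0 0.5 0.0419 -0.0113 0.0034 0.0876
```

Call:
move_arm(rows="0 0 1.3 0.0425 -0.006 0 0.0876; 0 0 1.3 0.0425 -0.007 0 0.0876; 0 0 1.3 0.0425 -0.008 0 0.0876; 0 0 1.3 0.042 -0.009 0 0.0876; 0 0 1.3 0.042 -0.010 0 0.0876; 0 0 1.3 0.042 -0.011 0 0.0876; 0 0 1.3 0.0415 -0.012 0 0.0876; 0 0 1.3 0.041 -0.013 0 0.0876")

```text
t: 17.77
eef_pos: [0.5705, -0.0715, 0.1215]
ee_rot: [-3.141, 0.0, -1.576]
force: [0.8, 0.2, -0.1]
width: 0.0878
gripper_force: 0.0
```

Call:
move_arm(rows="0 0 0.5 0.0425 -0.0095 0.0035 0.0876; 0 0 0.5 0.0425 -0.010 0.0035 0.0876; 0 0 0.5 0.0425 -0.010 0.0035 0.0876; 0 0 0.5 0.042 -0.0105 0.0035 0.0876; 0 0 0.5 0.042 -0.011 0.0035 0.0876; 0 0 0.5 0.042 -0.011 0.0035 0.0876; 0 0 0 0 0 0 0.0876")

```text
t: 18.65
eef_pos: [0.6251, -0.328, 0.0992]
ee_rot: [3.141, -0.0, -1.631]
force: [-0.3, -0.6, 0.4]
width: 0.0874
gripper_force: 0.0
```

```bash
python3 p.py 625.5,-325,16.5,-93.3,4,87.6
python3 - <<'E'
from h import *
a,d=grab('scene'); b=arm.grab_frame('top')[0]
z=lambda i,u,v:cv2.resize(i[v:v+130,u:u+130],None,fx=3,fy=3,interpolation=3)
cv2.imwrite('pics/s3.png',np.clip(np.hstack([z(a,90,250),z(a,295,130)])*1.5,0,255).astype(np.uint8))
E
```

```text
-> 625.5 -325.0 16.5 -93.3 max 0.0 
0 -0 -0 -0.0008 -0.0001 0.0207 0.0876; 0 -0 -0 -0.0008 -0.0001 0.0207 0.0876; 0 -0 -0 -0.0007 -0 0.0207 0.0876; 0 -0 -0 -0.0008 -0.0001 0.0206 0.0876
```

View pics/s3.png

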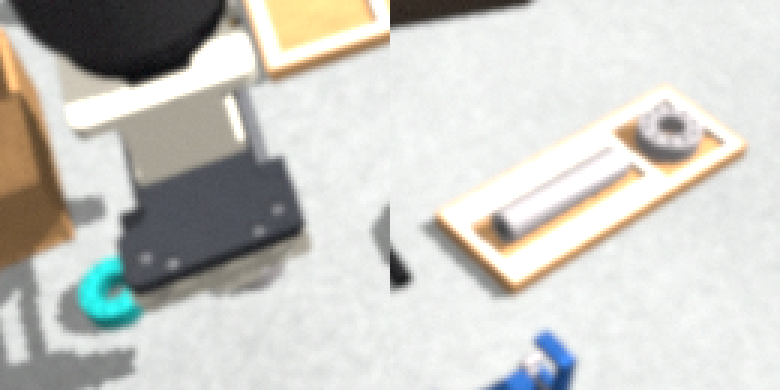

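The long tray's roller and large bearing are seated. Descending on the small steel bearing; the turquoise ring is well to the side.

Call:
move_arm(rows="0 0 0 -0.0015 0 0.021 0.0876; 0 0 0 -0.0015 0 0.021 0.0876; 0 0 0 0 0 0.021 0.0876; 0 0 0 0 0 0.0195 0.0876; 0 0 0 0 0 0 0.06; 0 0 0 0 0 0 0.048; 0 0 0 0 0 0 0.042", squeeze=8)

```text
t: 19.62
eef_pos: [0.6262, -0.3223, 0.0182]
ee_rot: [-3.14, -0.0, -1.627]
force: [0.5, 1.0, 0.1]
width: 0.0631
gripper_force: 0.0
```

Call:
move_arm(rows="0 0 0 0 0 0 0.03; 0 0 0 0 0 0 0.03; 0 0 0 0 0 0 0.03; 0 0 0 0 0 0 0.03", squeeze=25)

```text
t: 20.12
eef_pos: [0.6254, -0.3222, 0.0173]
ee_rot: [3.141, -0.0, -1.627]
force: [-2.0, 0.5, 3.4]
width: 0.0362
gripper_force: 25.0
```

```bash
python3 p.py 625,-325,90,-93.3,2,30 467,-230,90,-93.3,5,30
```

```text
-> 625.0 -325.0 90.0 -93.3 max 0.0 
0 -0 0 0.0014 0.0001 -0.0364 0.03; 0 -0 0 0.0014 0.0002 -0.0363 0.03
-> 467.0 -230.0 90.0 -93.3 max 0.0 
0 -0 0 -0.0172 0.0326 -0 0.03; 0 -0 0 -0.0172 0.0326 -0 0.03; 0 -0 0 -0.0172 0.0326 -0 0.03; 0 -0 0 -0.0172 0.0327 -0 0.03; 0 -0 0 -0.0171 0.0326 -0 0.03
```

Call:
move_arm(rows="0 0 0 0 0 -0.036 0.03; 0 0 0 0 0 -0.037 0.03; 0 0 0 0 0 0 0.03")

```text
t: 20.5
eef_pos: [0.6277, -0.3228, 0.0937]
ee_rot: [-3.136, -0.002, -1.627]
force: [0.3, 0.2, -1.7]
width: 0.0361
gripper_force: 25.0
```

```bash
python3 - <<'E'
from h import *
a,d=grab('scene'); 
cv2.imwrite('pics/s4.png',np.clip(cv2.resize(a[240:370,90:240],None,fx=4,fy=4,interpolation=3)*1.5,0,255).astype(np.uint8))
s=arm.get_state(); print(s['eef_pos'],s['width'],s['force'])
E
python3 p.py  467,-230,90,-93.3,5,30
```

```text
[ 0.62647629 -0.32228908  0.09152956] 0.03623630880203936 [-0.57744037 -0.10182927 -1.11940683]
-> 467.0 -230.0 90.0 -93.3 max 0.0 
-0 -0 0 -0.0166 0.0329 0.0002 0.03; -0 -0 0 -0.0166 0.0329 0.0002 0.03; -0 -0 0 -0.0166 0.0329 0.0002 0.03; -0 -0 0 -0.0167 0.0329 0.0002 0.03; -0 -0 0 -0.0166 0.0328 0.0002 0.03
```

View pics/s4.png

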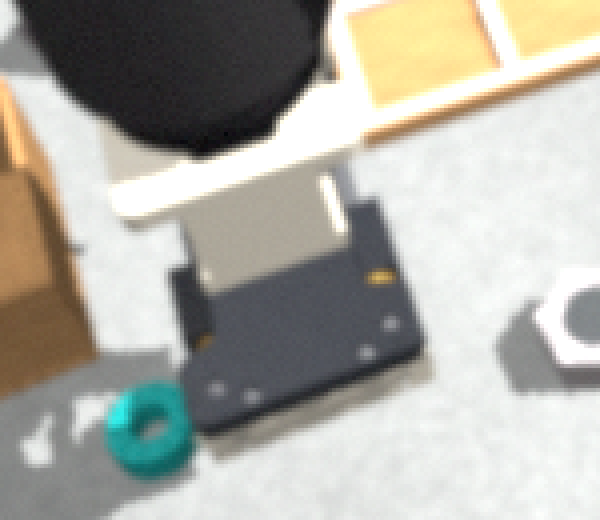

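The small bearing has left the table and is hidden behind the gripper plate, while the turquoise ring is untouched. On to the short tray's right pocket.

Call:
move_arm(rows="0 0 0 -0.0165 0.033 0 0.03; 0 0 0 -0.0165 0.033 0 0.03; 0 0 0 -0.0165 0.033 0 0.03; 0 0 0 -0.0165 0.033 0 0.03; 0 0 0 -0.017 0.0325 0 0.03; 0 0 0 0 0 0 0.03; 0 0 0 0 0 0 0.03")

```text
t: 21.42
eef_pos: [0.4664, -0.23, 0.0898]
ee_rot: [3.142, -0.0, -1.627]
force: [1.4, -0.8, -1.3]
width: 0.0365
gripper_force: 25.0
```

```bash
python3 p.py  467,-230,26,-93.3,4,30
```

```text
-> 467.0 -230.0 26.0 -93.3 max 0.0 
0 -0 0 -0 -0.0002 0.0159 0.03; 0 -0 0 -0 -0.0001 0.016 0.03; 0 -0 0 -0 -0.0002 0.0159 0.03; 0 -0 0 -0.0001 -0.0001 0.016 0.03
```

Call:
move_arm(rows="0 0 0 0 0 0.02 0.03; 0 0 0 0 0 0.02 0.03; 0 0 0 0 0 0.015 0.03; 0 0 0 0 0 0.005 0.03; 0 0 0 0 0 0.0035 0.03; 0 0 0 0 0 0 0.03; 0 0 0 0 0 0 0.03")

```text
t: 22.3
eef_pos: [0.4664, -0.23, 0.0271]
ee_rot: [-3.141, -0.0, -1.627]
force: [-0.8, 0.8, -0.4]
width: 0.0359
gripper_force: 25.0
```

Call:
move_arm(rows="0 0 0 0 0 0.0015 0.03; 0 0 0 0 0 0 0.042; 0 0 0 0 0 0 0.052; 0 0 0 0 0 0 0.065; 0 0 0 0 0 -0.01 0.0876; 0 0 0 0 0 -0.04 0.0876; 0 0 0 0 0 -0.045 0.0876")

```text
t: 23.18
eef_pos: [0.4655, -0.23, 0.1213]
ee_rot: [3.14, -0.0, -1.627]
force: [1.3, 0.5, -0.1]
width: 0.0848
gripper_force: 0.0
```

```bash
python3 p.py 520,50,125,-85,7,87.6 628.5,314.5,110,-75,7,87.6
python3 - <<'E'
from h import *
im,d=grab('scene'); W=world('scene',d)*1e3
for a,b,c,e in((690,760,220,420),(560,700,345,420)):
    M=(W[...,0]>a)&(W[...,0]<b)&(W[...,1]>c)&(W[...,1]<e)&(W[...,2]>40)&(W[...,2]<200); P=W[M]
    print(len(P),np.percentile(P,[5,95],0).round().tolist() if len(P) else '')
E
```

```text
-> 520.0 50.0 125.0 -85.0 max 1.2 
0 0 -1.2 -0.0404 -0.0055 -0.0005 0.0876; 0 0 -1.2 -0.0402 -0.0064 -0.0005 0.0876; 0 0 -1.2 -0.0401 -0.0072 -0.0005 0.0876; 0 0 -1.2 -0.04 -0.008 -0.0006 0.0876; 0 0 -1.2 -0.0398 -0.0089 -0.0005 0.0876; 0 0 -1.2 -0.0395 -0.0097 -0.0006 0.0876; 0 0 -1.2 -0.0394 -0.0105 -0.0005 0.0876
-> 628.5 314.5 110.0 -75.0 max 1.4 
0 0 -1.4 -0.0362 -0.0188 0.0021 0.0876; 0 0 -1.4 -0.0358 -0.0197 0.0021 0.0876; 0 0 -1.4 -0.0353 -0.0206 0.0021 0.0876; 0 0 -1.4 -0.0347 -0.0214 0.0021 0.0876; 0 0 -1.4 -0.0342 -0.0223 0.0021 0.0876; 0 0 -1.4 -0.0337 -0.0231 0.0022 0.0876; 0 0 -1.4 -0.0331 -0.024 0.0021 0.0876
0 
0
```

Call:
move_arm(rows="0 0 -1.2 -0.0405 -0.0055 -0.0005 0.07; 0 0 -1.2 -0.040 -0.0065 -0.0005 0.07; 0 0 -1.2 -0.040 -0.007 -0.0005 0.07; 0 0 -1.2 -0.040 -0.008 -0.0005 0.07; 0 0 -1.2 -0.040 -0.009 -0.0005 0.07; 0 0 -1.2 -0.0395 -0.0095 -0.0005 0.07; 0 0 -1.2 -0.0395 -0.0105 -0.0005 0.07; 0 0 -1.4 -0.036 -0.019 0.002 0.07")

```text
t: 24.22
eef_pos: [0.5361, 0.0892, 0.1225]
ee_rot: [-3.14, 0.0, -1.455]
force: [0.3, 0.8, -0.2]
width: 0.07
gripper_force: 0.0
```

Call:
move_arm(rows="0 0 -1.4 -0.036 -0.0195 0.002 0.07; 0 0 -1.4 -0.0355 -0.0205 0.002 0.07; 0 0 -1.4 -0.035 -0.0215 0.002 0.07; 0 0 -1.4 -0.034 -0.0225 0.002 0.07; 0 0 -1.4 -0.0335 -0.023 0.002 0.07; 0 0 -1.4 -0.033 -0.024 0.002 0.07; 0 0 0 0 0 0 0.07; 0 0 0 0 0 0 0.07")

```text
t: 25.22
eef_pos: [0.6285, 0.3142, 0.1095]
ee_rot: [3.141, -0.0, -1.31]
force: [0.3, -0.3, -0.7]
width: 0.0696
gripper_force: 0.0
```

```bash
python3 p.py 628.5,314.5,20,-75,4,70
python3 - <<'E'
from h import *
a,d=grab('scene'); z=lambda i,u,v:cv2.resize(i[v:v+130,u:u+130],None,fx=3,fy=3,interpolation=3)
cv2.imwrite('pics/s5.png',np.clip(np.hstack([z(a,150,190),z(a,400,130)])*1.5,0,255).astype(np.uint8))
E
```

```text
-> 628.5 314.5 20.0 -75.0 max 0.0 
0 -0 -0 -0.0001 -0 0.0224 0.07; 0 -0 -0 -0.0001 -0 0.0224 0.07; 0 -0 -0 -0 -0.0001 0.0223 0.07; 0 -0 -0 -0.0001 -0 0.0224 0.07
```

View pics/s5.png

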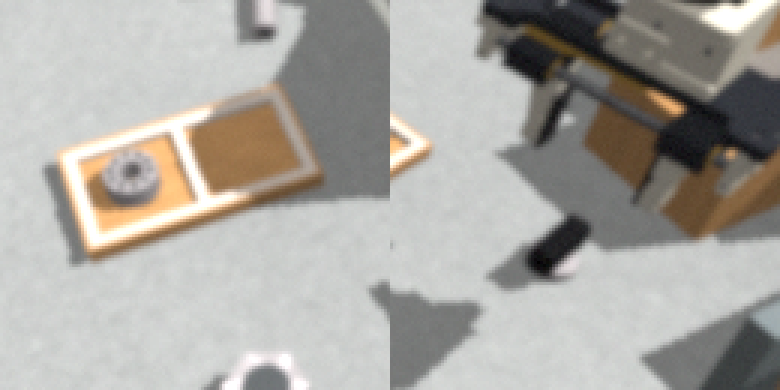

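The small bearing sits in its pocket, and the knob stands below, between the fingers. Descending.

Call:
move_arm(rows="0 0 0 0 0 0.0225 0.07; 0 0 0 0 0 0.0225 0.07; 0 0 0 0 0 0.0225 0.07; 0 0 0 0 0 0.0205 0.07; 0 0 0 0 0 0 0.045; 0 0 0 0 0 0 0.035; 0 0 0 0 0 0 0.028; 0 0 0 0 0 0 0.025", squeeze=6)

```text
t: 26.28
eef_pos: [0.6293, 0.3149, 0.0225]
ee_rot: [-3.14, 0.001, -1.31]
force: [-0.1, -0.1, -0.9]
width: 0.0356
gripper_force: 0.0
```

Call:
move_arm(rows="0 0 0 0 0 0 0.012; 0 0 0 0 0 0 0.012; 0 0 0 0 0 0 0.012; 0 0 0 0 0 0 0.012", squeeze=20)

```text
t: 26.78
eef_pos: [0.629, 0.3146, 0.0218]
ee_rot: [-3.141, 0.0, -1.31]
force: [-0.9, 0.3, 2.8]
width: 0.0196
gripper_force: 20.0
```

```bash
python3 p.py 628.5,314.5,95,-75,2,12 540,50,95,-85,7,12 471.5,-154.5,95,-93.3,6,12
```

```text
-> 628.5 314.5 95.0 -75.0 max 0.0 
-0 0 -0 -0 0.0002 -0.0366 0.012; -0 0 -0 -0 0.0003 -0.0366 0.012
-> 540.0 50.0 95.0 -85.0 max 1.4 
-0 0 1.4 0.0332 0.022 -0 0.012; -0 0 1.4 0.0338 0.0211 -0 0.012; -0 0 1.4 0.0343 0.0203 -0 0.012; -0 0 1.4 0.0348 0.0195 -0 0.012; -0 0 1.4 0.0352 0.0186 -0 0.012; -0 0 1.4 0.0357 0.0178 -0 0.012; -0 0 1.4 0.036 0.0168 -0 0.012
-> 471.5 -154.5 95.0 -93.3 max 1.4 
-0 0 1.4 0.0329 0.0144 -0 0.012; -0 0 1.4 0.0333 0.0136 -0 0.012; -0 0 1.4 0.0336 0.0128 -0 0.012; -0 0 1.4 0.0339 0.012 -0 0.012; -0 0 1.4 0.0342 0.0112 -0 0.012; -0 0 1.4 0.0344 0.0104 -0 0.012
```

Call:
move_arm(rows="0 0 0 0 0 -0.0365 0.012; 0 0 0 0 0 -0.0365 0.012; 0 0 1.4 0.033 0.022 0 0.012; 0 0 1.4 0.034 0.021 0 0.012; 0 0 1.4 0.0345 0.0205 0 0.012; 0 0 1.4 0.035 0.0195 0 0.012; 0 0 1.4 0.035 0.0185 0 0.012; 0 0 1.4 0.0355 0.018 0 0.012")

```text
t: 27.78
eef_pos: [0.5523, 0.0866, 0.0944]
ee_rot: [3.141, -0.0, -1.457]
force: [1.0, -0.3, -1.7]
width: 0.0196
gripper_force: 20.0
```

Call:
move_arm(rows="0 0 1.4 0.036 0.017 0 0.012; 0 0 1.4 0.033 0.0145 0 0.012; 0 0 1.4 0.033 0.0135 0 0.012; 0 0 1.4 0.0335 0.013 0 0.012; 0 0 1.4 0.034 0.012 0 0.012; 0 0 1.4 0.034 0.011 0 0.012; 0 0 1.4 0.0345 0.0105 0 0.012; 0 0 0 0 0 0 0.012")

```text
t: 28.78
eef_pos: [0.4703, -0.1558, 0.0943]
ee_rot: [3.141, 0.0, -1.63]
force: [-0.8, -0.3, -0.6]
width: 0.0197
gripper_force: 20.0
```

```bash
python3 p.py 471.5,-154.5,60,-93.3,3,12
python3 - <<'E'
from h import *
a,d=grab('scene'); z=lambda i,u,v:cv2.resize(i[v:v+130,u:u+150],None,fx=4,fy=4,interpolation=3)
cv2.imwrite('pics/s6.png',np.clip(z(a,150,170)*1.5,0,255).astype(np.uint8))
E
```

```text
-> 471.5 -154.5 60.0 -93.3 max 0.0 
0 0 -0 -0.0005 -0.0004 0.0114 0.012; 0 0 -0 -0.0004 -0.0004 0.0115 0.012; 0 0 -0 -0.0005 -0.0004 0.0114 0.012
```

View pics/s6.png

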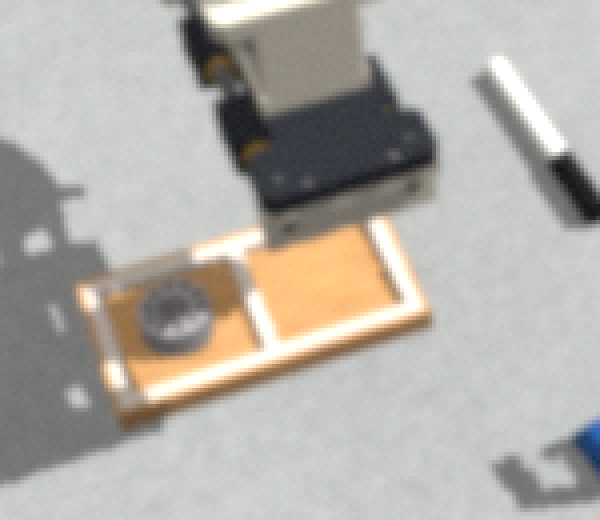

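The knob is hidden behind the plate, over the free left-hand pocket, and the small bearing sits well inside its own. Lowering.

Call:
move_arm(rows="0 0 0 -0.001 -0.001 0.02 0.012; 0 0 0 0 0 0.02 0.012; 0 0 0 0 0 0.014 0.012; 0 0 0 0 0 0.006 0.012; 0 0 0 0 0 0.003 0.012; 0 0 0 0 0 0 0.012; 0 0 0 0 0 0 0.012")

```text
t: 29.7
eef_pos: [0.4728, -0.1532, 0.032]
ee_rot: [-3.141, 0.0, -1.627]
force: [-1.3, 0.3, -2.1]
width: 0.0198
gripper_force: 20.0
```

Call:
move_arm(rows="0 0 0 0 0 0.001 0.012; 0 0 0 0 0 0.001 0.012; 0 0 0 0 0 0 0.012; 0 0 0 0 0 0 0.012")

```text
t: 30.2
eef_pos: [0.4726, -0.1533, 0.0297]
ee_rot: [-3.141, -0.0, -1.627]
force: [-1.0, -0.5, 2.6]
width: 0.0199
gripper_force: 20.0
```

Call:
move_arm(rows="0 0 0 0 0 0 0.024; 0 0 0 0 0 0 0.035; 0 0 0 0 0 0 0.05; 0 0 0 0 0 -0.01 0.06; 0 0 0 0 0 -0.04 0.07; 0 0 0 0 0 -0.05 0.07; 0 0 0 -0.05 0 -0.03 0.07; 0 0 0 -0.05 0 0 0.07")

```text
t: 31.2
eef_pos: [0.4798, -0.0524, 0.1632]
ee_rot: [-3.135, 0.002, -1.629]
force: [1.4, 0.2, -1.2]
width: 0.0699
gripper_force: 0.0
```

Call:
move_arm(rows="0 0 0 -0.05 0.02 0 0.07; 0 0 0 -0.05 0.02 0 0.07; 0 0 0 0 0 0 0.07; 0 0 0 0 0 0 0.07")

```text
t: 31.7
eef_pos: [0.4439, 0.0489, 0.1601]
ee_rot: [-3.141, 0.0, -1.626]
force: [0.3, -0.0, 0.0]
width: 0.07
gripper_force: 0.0
```

Run:
```python
from h import *
a,d=grab('scene'); b,d2=grab('top')
A=a[130:340,50:440]; cv2.imwrite('pics/fin.png',np.clip(cv2.resize(A,(780,420),interpolation=3)*1.5,0,255).astype(np.uint8))
from scipy.ndimage import median_filter
W=world('scene',median_filter(d,3))*1e3-[4,2,0]
def st(n,c,r):
    P=W[np.hypot(W[...,0]-c[0],W[...,1]-c[1])<r]; P=P[P[:,2]>20]
    if len(P): print(n,len(P),'median',np.median(P,0).round(1),'z98 %.1f'%np.percentile(P[:,2],98))
st('large',(461.6,257.4),40); st('small',(467,-230),35); st('knob',(471.4,-154.3),35); st('roller',(481.5,142),75); st('nut',(655,-213.5),35)
```

```text
large 268 median [459.5 254.6  28. ] z98 29.6
small 231 median [ 466.  -234.2   27.2] z98 28.8
knob 326 median [ 476.7 -151.1   37.7] z98 40.6
roller 961 median [481.5  92.5  36.1] z98 451.9
nut 541 median [ 652.5 -214.6   24.1] z98 25.3
```

View pics/fin.png

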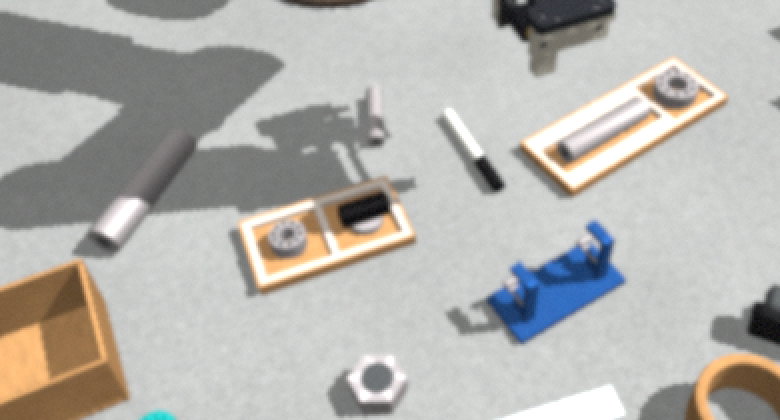

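All four parts are seated: top heights read about 28, 28, 39 and 36 mm, as they should on the recess floors. The nut hasn't moved and the gripper is clear.

```bash
python3 -c "
from station import arm
print(arm.job_done())"
```

```text
the job is handed in; nothing more can be done
None
```

I handed the job in at about 32 s: the roller and large bearing are in the long tray, the small bearing and knob in the short tray, all on their recess floors, and the nut was left alone.

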